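# Turn the square switch box round the post to face the test plugs

## Task

Push the square aluminium box round against the fixed rubber-sleeved post, a quarter turn, until its black socket panel squarely faces the row of brass test plugs. It is too wide to grasp: keep it flat on the mat and leave it close beside the post (well within 5 cm of it). Do not shift or knock over the glass jar.

Things in the scene. Friction and masses are not known exactly. Their poses are not given: they have to be found in the camera images.
- case: square aluminium box, 110 x 110 mm, 50 mm high, about 0.6 kg, loose. Origin: centre of underside. The black 4-socket panel, lipped over the top edge, is the +x face. At the start +x points roughly along the plug bank's -y; the post stands 1 to 11 mm clear of the +y face, 23 to 35 mm from that face's -x end. Pushed on its -y face near the +x end, it turns anticlockwise (from above), as needed
- post: fixed upright post, black rubber, 28 mm diameter, 76 mm high with its steel cap, on the grey mat. Origin: on its axis at the bench surface; axes parallel to the plug bank's
- plugs: fixed low grey bank, 60 (x) x 220 (y) x 40 mm high, four brass plugs stick 12 mm out of its -x face towards box and post. Origin: centre of underside, at 195 mm in x and -60 mm in y from the post. The box is right when its +x points along this body's +x, so that its panel looks at the plugs
- jar: small glass jar with steel lid, 48 mm diameter, 70 mm high, loose on the mat, about 105 to 135 mm to the +y side of the post, away from the box. Origin: centre of underside. Leave it where it is
Not all that is in view belongs to the job. What is shaped like the case but brown or purple is not meant.

How it is judged:
On the way:
1. the square box, partly turned, is being pushed against the post (contact force between case and post above 0.3 N and angle between the x axis of case and the x axis of plugs, either way round between 0.3 and 1.35 rad and x of plugs in the frame of case above 0 m), for 0.1 s.
At the end, for the whole second after the job is handed in: The square box lies flat on the mat at rest, its socket panel facing the plugs squarely to within 12 degrees, its centre no more than 130 mm from the post's axis (about 75 mm when touching it) (angle between the x axis of case and the x axis of plugs, either way round below 0.21 rad and x of plugs in the frame of case above 0 m and angle between case's own z axis and vertical below 0.05 rad and height (world z) of case below 0.006 m and horizontal distance between case and post below 0.13 m and linear speed of case below 0.01 m/s).
It fails at once if the jar is shifted by more than 25 mm or knocked over (distance of jar from where it was at the start of the episode above 0.025 m or angle between jar's own z axis and vertical above 0.5 rad).
It fails at once if the box is lifted or tipped (height (world z) of case above 0.02 m or angle between case's own z axis and vertical above 0.2 rad).
It also fails if it takes over 40 s, if anything falls off the work surface, if the arm or the gripper's body presses on something with over 40 N, if the wrist force passes 120 N, or if a joint passes its speed limit or range.

## Robot

A 6-joint arm with a two-finger parallel gripper is mounted at the origin on the work surface. World frame = base frame: x ahead of the robot, y to its left, z up, the work surface at z = 0. Lengths are in m, angles in rad, forces in N, time in s.
With the tool pointing down it reaches from about 0.35 to 0.875 m from the base axis. Payload 4.2 kg.
Tool frame: the origin (TCP) lies on the centre line of the jaws, within the pads' length; the fingertips stand 22 mm ahead of it and the grasp point (between the pads) lies 3 mm ahead of it; z points along the fingers, y is the direction in which the jaws open and shut (so a half turn about z gives the same grasp; the last joint's range is limited). The gripper opens to 85 mm and grips with 20 to 120 N. Pads are 22 mm wide; open, the fingers measure 114 mm over their backs; the gripper's body (76 mm by 85 mm) begins 54 mm behind the grasp point. The pads swing forward as they close: fully open they stand 13 mm farther back than shut.
Start: joints at [-0.932, 0.385, 0.008, 0, -1.194, -0.259], TCP at [0.232, -0.58, 0.253] pointing down, gripper open.
Joint ranges: [-3.14, 3.14], [-1.21, 2.06], [-1.07, 1.41], [-3.16, 2.05], [-2.99, -0.16], [-3.1, 3.1]. Speed limits (rad/s): [2.79, 2.79, 3.14, 3.14, 3.14, 3.14].

## Interface

Orientations are given as a rotation vector (axis times angle).
In Python, from plant import env, eyes, trace, place_of gives the robot as it stands.
- The arm moves only by the tool drive_tool, never from a script. Its argument "targets" is text: rows parted by semicolons, each of 7 numbers parted by spaces: the shift along the tool's x, y, z in units of 300 mm (1.0 is 300 mm), then the turn, a rotation vector about the tool's x, y, z in units of 360 degrees (1.0 is 360 degrees), then the closure, from 0 (fully open) to 1 (shut). A call has 1 to 20 rows; each row shifts and turns the commanded pose from where the row before left it, along the tool's axes as they then stand; what a row does not reach is not made up. A row lasts 1/12 s, in which the tool goes at most 41.7 mm and 7.16 degrees, less where a joint would pass 70% of its speed; a pose out of reach is approached as far as the arm can. A call with a number of a shift or a turn outside -1 to 1 is refused whole. A call with a gripper value outside its range is refused whole. The fingers move at their own pace and stop on an object; "force" is the grip in N (left out, the last holds). Time passes only in rows, so rows that do not move let the fingers close. It gives the time, the measured TCP pose, the force and the opening at its end, in the units of the state.
- env.sense(): the state, without advancing time (a new reading comes with each control period).
- eyes.camera(name): name is "scene" or "top" or "wrist"; returns a dict with "frame" (400x640x3 uint8, red, green, blue), "mtx" (3x3 intrinsics, pixels), "extrinsics" (4x4, takes a point from world to camera coordinates). Camera axes: x right, y down, z forward; pixel columns grow to the right and rows downward; lengths in m; the calibration is good to about 2 mm. A picture is of the moment at which its call begins. There is no depth.
- env.sign_off(): hands the job in, once; it reports no verdict.
Trained networks look in a picture, given as the dict that the camera call returned (one of the last four; its "shot" number tells which), for a name from the list of things; names that differ only in an ending like _2 or _b are one class to them, and where a whole thing is asked for, a point or a joint stands for the part that bears it (a point fixed in the world has none). Each returns a list of dicts, best first, with "confidence" (0 to 1); they miss things now and then, are a little off and sometimes report something else, mostly with a low value. They report only what shows in the picture. A call takes as long as a camera call. They do not tell look-alikes from the thing itself.
- trace(picture, name): "pixels" (400x640 bool, what is visible of it).
- place_of(picture, name): "location" ([x, y, z] in m, in the coordinates of the camera as it stood for that picture, good to about 4 mm: a listed point, or the origin of a listed thing).
The state is a dict: "t": time; "qpos": joint angles; "joint_velocities": joint speeds; "joint_torque": joint torques, N m; "tcp_pos": TCP position; "tcp_rot": TCP orientation; "wrist_force": force on the tool from outside, world axes, zero at the start; "torque": the same for the moment, N m; "finger_gap": finger opening in m.
Only numpy, scipy, OpenCV 4.12 (cv2) and the standard library are available. Lean on these libraries where they do the work, as an engineer would, in place of code of your own. Each camera call takes 0.05 s, during which the arm holds its last target. There are 200 camera calls.

## Working session

There is one attempt and no reset: what is moved stays moved. The work goes in short steps, Python scripts to look and compute and a tool call to move; the robot and the scene stay as the last step left them, time stands still between calls to the robot, and variables do not carry over. Pictures are saved under pics/ and viewed, about 8 in all and at most 12, crops included, and the job is handed in when it is done.

Besides the shell and the picture viewer there is one more tool, called after "Request:" as name(argument=value, ...), one argument or row to a line, values as JSON. drive_tool: Moves the arm, as the interface text tells. Its arguments: {"type":"object","properties":{"targets":{"type":"string"},"force":{"type":"number"}},"required":["targets"]}

```bash
mkdir -p pics
cat > h.py <<'E'
import numpy as np, cv2
from plant import env, eyes, trace, place_of
def w(pic,p):
    E=np.array(pic["extrinsics"]); return np.linalg.inv(E)@np.r_[p,1]
def pix(pic,p):
    c=np.array(pic["extrinsics"])@np.r_[p,1]; u=np.array(pic["mtx"])@c[:3]; return u[:2]/u[2]
def ray(pic,uv,z):
    E=np.array(pic["extrinsics"]);R=E[:3,:3];o=-R.T@E[:3,3]
    d=R.T@np.linalg.inv(pic["mtx"])@np.r_[uv,1]; return o+d*(z-o[2])/d[2]
def save(n,f): cv2.imwrite('pics/'+n,cv2.cvtColor(f,cv2.COLOR_RGB2BGR))
E
python3 - <<'E'
from h import *
for c in ["top","scene"]:
    p=eyes.camera(c); save(c+"1.png",p["frame"])
    for n in ["case","post","plugs","jar"]:
        for r in place_of(p,n)[:3]: 
            q=w(p,r["location"])[:3]; print(c,n,round(r["confidence"],2),q.round(3),pix(p,q).round())
s=env.sense(); print(s["tcp_pos"],s["tcp_rot"],s["t"])
E
```

```text
top case 0.87 [ 0.428 -0.232 -0.001] [454. 235.]
top case 0.82 [ 0.506  0.135 -0.001] [337. 209.]
top case 0.75 [ 0.485  0.625 -0.002] [182. 215.]
top post 0.65 [0.587 0.147 0.   ] [333. 184.]
top plugs 0.73 [ 0.763  0.056 -0.001] [362. 129.]
top jar 0.62 [ 0.565  0.285 -0.003] [290. 191.]
scene case 0.92 [0.481 0.626 0.003] [381. 142.]
scene case 0.73 [0.505 0.132 0.002] [303. 216.]
scene case 0.67 [ 0.425 -0.234 -0.002] [170. 291.]
scene post 0.56 [0.589 0.14  0.004] [331. 224.]
scene plugs 0.76 [ 0.77   0.056 -0.   ] [379. 274.]
scene jar 0.58 [0.561 0.287 0.002] [351. 195.]
[ 0.2317011  -0.58040463  0.25326432] [-5.92934330e-01  3.08512940e+00  1.77975122e-04] 0.5
```

View pics/top1.png

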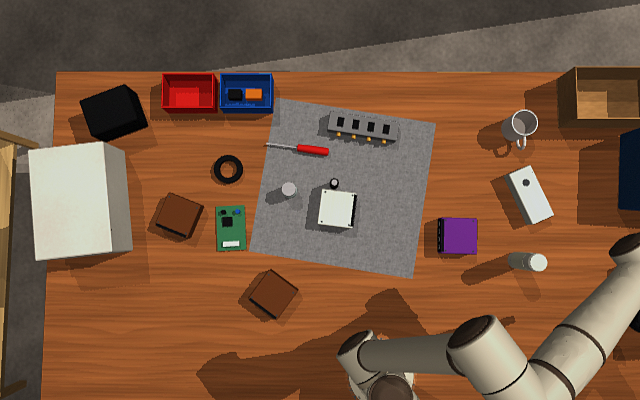

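View pics/scene1.png

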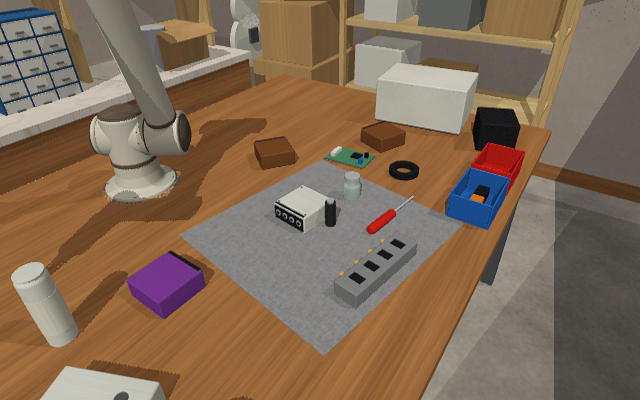

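Candidates in the top image: the white/aluminium box with a black panel at (337,209), a purple box at (458,235), and brown boxes at (176,215) and (271,293). By the description it's the aluminium one at (337,209). Next I'll measure its yaw and view a close crop.

Run:
```python
from h import *
p=eyes.camera("top"); f=p["frame"]
save("crop1.png",cv2.resize(f[95:265,240:430],None,fx=4,fy=4,interpolation=cv2.INTER_CUBIC)[:600])
def sel(n,ref):
    T=[t["pixels"] for t in trace(p,n)]
    return min(T,key=lambda m:np.hypot(*(np.argwhere(m).mean(0)[::-1]-ref)))
for n,ref,z in [("case",(337,209),.05),("plugs",(362,127),.04)]:
    m=sel(n,np.array(ref)); h=cv2.cvtColor(f,cv2.COLOR_RGB2HSV)
    if n=="case": m=m&(f.min(2)>150)
    ys,xs=np.nonzero(m)
    P=np.array([ray(p,(x,y),z)[:2] for x,y in zip(xs,ys)],np.float32)
    print(n,cv2.minAreaRect(P),P.mean(0))
    c=max(cv2.findContours(m.astype(np.uint8),0,1)[0],key=cv2.contourArea)
    print(cv2.boxPoints(cv2.minAreaRect(P)).round(3).tolist())
m=sel("post",np.array((333,184)));print("post pix",np.argwhere(m).mean(0)[::-1])
```

```text
Traceback (most recent call last):
cv2.error: OpenCV(4.12.0) /io/opencv/modules/imgproc/src/convhull.cpp:143: error: (-215:Assertion failed) total >= 0 && (depth == CV_32F || depth == CV_32S) in function 'convexHull'
```

View pics/crop1.png

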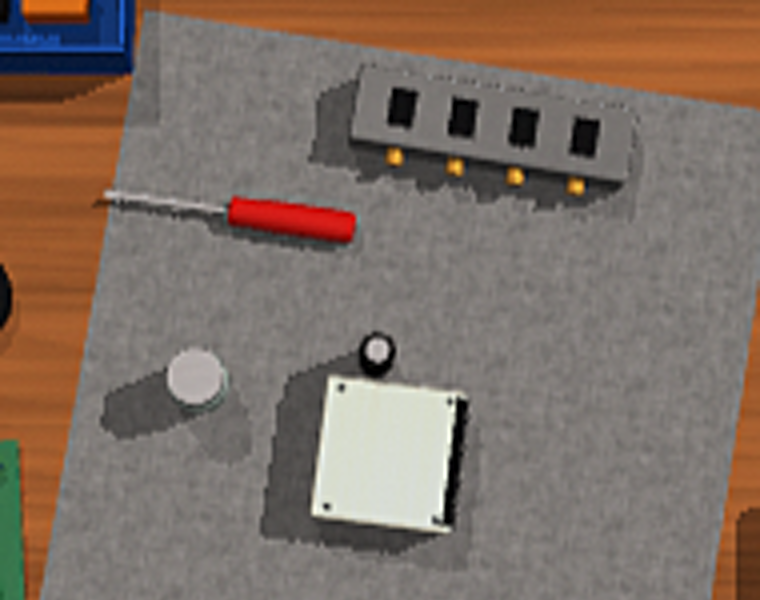

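The crop confirms the choice: aluminium top with a black panel lip on its right edge, corners at about crop (330,377), (467,395), (450,530), (312,515). The post is at (377,350), the jar at (197,378) and the plugs at (395..577, 157..187).

Run:
```python
from h import *
p=eyes.camera("top")
r=lambda u,v,z: ray(p,(u/4+240-.4,v/4+95-.4),z)[:2]
C=np.array([r(*c,.05) for c in [(330,377),(467,395),(450,530),(312,515)]]); print(C.round(3),C.mean(0).round(3))
for a,b in [(0,1),(3,2)]: d=C[b]-C[a]; print("case yaw",np.degrees(np.arctan2(d[1],d[0])))
print("post",r(377,350,.076),"jar",r(197,376,.07))
for a,b,z in [((577,187),(395,157),.02),((622,185),(352,138),.04)]:
    d=r(*b,z)-r(*a,z); print("plug yaw",np.degrees(np.arctan2(d[1],d[0]))-90)
from scipy.spatial.transform import Rotation as R
print(R.from_rotvec(env.sense()["tcp_rot"]).as_matrix().round(3))
```

```text
[[0.566 0.183]
 [0.552 0.078]
 [0.449 0.091]
 [0.46  0.196]] [0.507 0.137]
case yaw -97.35735085455308
case yaw -95.99970313868002
post [0.58396097 0.14713093] jar [0.56446763 0.28329993]
plug yaw -9.386598684283186
plug yaw -9.915941164984517
[[-0.929 -0.371  0.   ]
 [-0.371  0.929 -0.   ]
 [-0.    -0.    -1.   ]]
```

Request:
drive_tool(
  targets="0 0 -0.07 0 0 0.016 1;0 0 -0.07 0 0 0.016 1;0 0 -0.07 0 0 0.016 1;0 0 -0.07 0 0 0.016 1;0 0 -0.07 0 0 0.016 1;-0.0353 0.0967 0 0 0 0 1;-0.0353 0.0967 0 0 0 0 1;-0.0353 0.0967 0 0 0 0 1;-0.0353 0.0967 0 0 0 0 1;-0.0353 0.0967 0 0 0 0 1;-0.0353 0.0967 0 0 0 0 1;-0.0353 0.0967 0 0 0 0 1;-0.0353 0.0967 0 0 0 0 1;-0.0353 0.0967 0 0 0 0 1;-0.0353 0.0967 0 0 0 0 1;-0.0353 0.0967 0 0 0 0 1;-0.0353 0.0967 0 0 0 0 1",
  force=40,
)

```text
t: 2.07
tcp_pos: [0.4008, -0.2491, 0.3586]
tcp_rot: [0.193, 3.135, -0.0]
wrist_force: [0.7, -0.6, -0.2]
finger_gap: 0.0001
```

Request:
drive_tool(
  targets="0.0107 0.0986 0 0 0 0 1;0.0107 0.0986 0 0 0 0 1;0.0107 0.0986 0 0 0 0 1;0.0107 0.0986 0 0 0 0 1;0.0107 0.0986 0 0 0 0 1;0.0107 0.0986 0 0 0 0 1;0.0107 0.0986 0 0 0 0 1;0.0107 0.0986 0 0 0 0 1;0.0107 0.0986 0 0 0 0 1;0.0107 0.0986 0 0 0 0 1;0.0107 0.0986 0 0 0 0 1;0.0107 0.0986 0 0 0 0 1;0 0 0 0 0 0 1;0 0 0 0 0 0 1",
)

```text
t: 3.23
tcp_pos: [0.4056, 0.1076, 0.3583]
tcp_rot: [-0.188, -3.136, 0.0]
wrist_force: [0.4, -0.1, 0.4]
finger_gap: 0.0002
```

Run:
```python
from h import *
p=eyes.camera("wrist"); save("w1.png",p["frame"])
np.savez("w1.npz",mtx=p["mtx"],extrinsics=p["extrinsics"])
for n in ["case","post","plugs","jar"]:
  for r in place_of(p,n)[:2]: q=w(p,r["location"])[:3]; print(n,round(r["confidence"],2),q.round(3),pix(p,q).round())
```

```text
case 0.96 [ 0.422 -0.238  0.003] [ 78. 200.]
case 0.87 [0.501 0.134 0.002] [349. 222.]
post 0.64 [ 0.583  0.142 -0.002] [359. 272.]
jar 0.93 [0.569 0.287 0.001] [457. 253.]
```

View pics/w1.png

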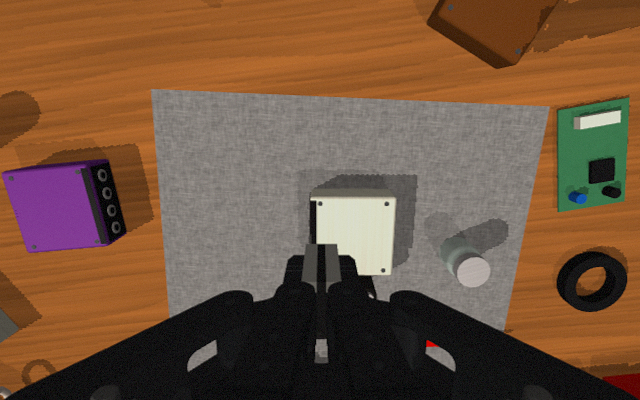

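The wrist view shows the aluminium box at (353,232) with a clear mat in front of its near face (row 190), so I'm descending there.

Request:
drive_tool(
  targets="0 0 0.108 0 0 0 1;0 0 0.108 0 0 0 1;0 0 0.108 0 0 0 1;0 0 0.108 0 0 0 1;0 0 0.108 0 0 0 1;0 0 0.108 0 0 0 1;0 0 0.108 0 0 0 1;0 0 0.108 0 0 0 1;0 0 0.108 0 0 0 1;0 0 0.108 0 0 0 1;0 0 0 0 0 0 1;0 0 0 0 0 0 1",
)

```text
t: 4.48
tcp_pos: [0.4054, 0.1054, 0.0335]
tcp_rot: [-0.194, -3.132, 0.005]
wrist_force: [-0.0, 0.0, 0.6]
finger_gap: 0.0001
```

Request:
drive_tool(
  targets="-0.015 0 0 0 0 0 1;-0.015 0 0 0 0 0 1;-0.015 0 0 0 0 0 1;-0.015 0 0 0 0 0 1;-0.01 0 0 0 0 0 1;-0.01 0 0 0 0 0 1;-0.01 0 0 0 0 0 1",
)

```text
t: 5.07
tcp_pos: [0.433, 0.1032, 0.0347]
tcp_rot: [0.193, 3.135, 0.001]
wrist_force: [-0.3, 0.4, -0.5]
finger_gap: 0.0004
```

Request:
drive_tool(
  targets="-0.008 0 0 0 0 0 1;-0.008 0 0 0 0 0 1;-0.006 0 0 0 0 0 1",
)

```text
t: 5.32
tcp_pos: [0.4378, 0.1016, 0.034]
tcp_rot: [-0.194, -3.132, 0.003]
wrist_force: [-6.0, 0.9, 3.8]
finger_gap: 0.0002
```

Request:
drive_tool(
  targets="-0.012 -0.012 0 0 0 -0.0056 1;-0.012 -0.012 0 0 0 -0.0056 1;-0.012 -0.012 0 0 0 -0.0056 1;-0.012 -0.014 0 0 0 -0.0056 1;-0.01 -0.015 0 0 0 -0.0056 1;-0.01 -0.0156 0 0 0 -0.0056 1;-0.008 -0.0156 0 0 0 -0.0056 1;-0.008 -0.0156 0 0 0 -0.0056 1",
)

```text
t: 5.98
tcp_pos: [0.4636, 0.0681, 0.0339]
tcp_rot: [0.251, -3.129, 0.001]
wrist_force: [-2.8, 1.1, 0.6]
finger_gap: 0.0004
```

```bash
cat >> h.py <<'E'
def look(name=None):
    p=eyes.camera("top"); f=p["frame"]
    s=env.sense(); print("tcp",s["tcp_pos"].round(4) if hasattr(s["tcp_pos"],"round") else s["tcp_pos"],"F",s["wrist_force"],"t",s["t"])
    for r in place_of(p,"case"):
        q=w(p,r["location"])[:3]; u=pix(p,q)
        if 0.4<q[0]<.8 and -.15<q[1]<.3: print("case",q.round(3),u.round())
    if name: save(name,cv2.resize(f[95:245,250:430],None,fx=4,fy=4,interpolation=cv2.INTER_CUBIC))
E
python3 -c "from h import *; look('c2.png')"
```

```text
tcp [0.464  0.0676 0.0339] F [-2.0213858  -1.84222969  1.03125028] t 6.0333
case [0.519 0.127 0.002] [340. 205.]
```

View pics/c2.png

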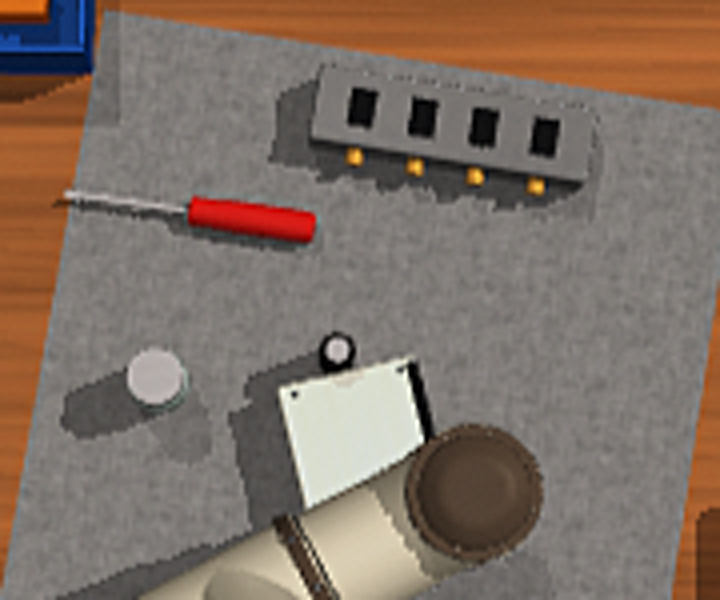

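The box has turned about 19° and touches the post (crop (337,368)). I'll continue the arc.

Request:
drive_tool(
  targets="-0.0095 -0.019 0 0 0 -0.007 1;-0.0095 -0.019 0 0 0 -0.007 1;-0.0095 -0.019 0 0 0 -0.007 1;-0.0095 -0.019 0 0 0 -0.007 1;-0.0095 -0.019 0 0 0 -0.007 1;-0.0095 -0.019 0 0 0 -0.007 1;-0.0095 -0.019 0 0 0 -0.007 1;-0.0095 -0.019 0 0 0 -0.007 1;-0.0095 -0.019 0 0 0 -0.007 1;-0.0095 -0.019 0 0 0 -0.007 1",
)

```text
t: 6.92
tcp_pos: [0.5094, 0.025, 0.0338]
tcp_rot: [0.926, -2.998, -0.0]
wrist_force: [-2.8, 0.2, -0.0]
finger_gap: 0.0002
```

```bash
python3 -c "from h import *; look('c3.png')"
```

```text
tcp [0.5104 0.0246 0.0338] F [-0.57846249 -3.62390493 -0.9742139 ] t 6.9667
case [0.528 0.106 0.001] [346. 202.]
```

View pics/c3.png

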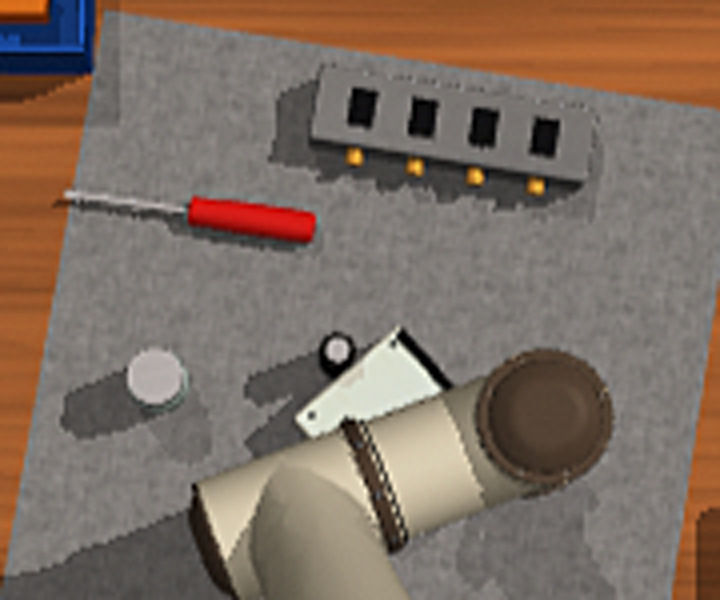

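Now at about -50° yaw and in contact with the post at crop (345,372). The box slid back slightly, and the finger is near the +x end. I'll continue with a little less tangential travel.

Request:
drive_tool(
  targets="-0.0088 -0.0175 0 0 0 -0.0085 1;-0.0088 -0.0175 0 0 0 -0.0085 1;-0.0088 -0.0175 0 0 0 -0.0085 1;-0.0088 -0.0175 0 0 0 -0.0085 1;-0.0088 -0.0175 0 0 0 -0.0085 1;-0.0088 -0.0175 0 0 0 -0.0085 1;-0.0088 -0.0175 0 0 0 -0.0085 1",
)

```text
t: 7.6
tcp_pos: [0.5462, 0.0102, 0.0337]
tcp_rot: [1.464, -2.771, -0.002]
wrist_force: [-6.1, -6.6, 4.5]
finger_gap: -0.0
```

```bash
python3 -c "
from h import *; look('c4.png')
s=env.sense();print(s['tcp_rot'],s['qpos'])"
```

```text
tcp [0.5474 0.0099 0.0337] F [-3.01520483 -8.15030143  1.27837841] t 7.65
[ 1.46301912e+00 -2.77346672e+00 -1.31456281e-04] [ 0.31483769  0.5163497  -0.43171814  0.00156393 -0.62856174 -0.91608341]
```

View pics/c4.png

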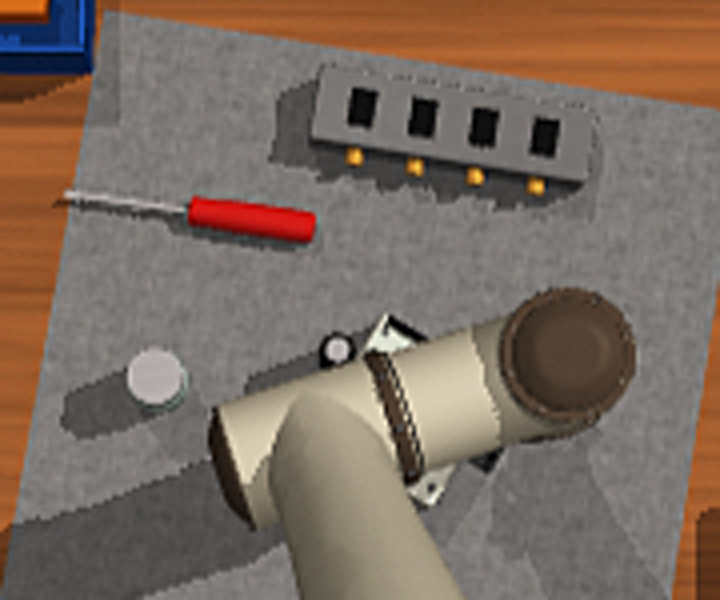

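Most of the box is hidden. The visible corners (386,315) and (433,503) give a yaw of about -31°, so about 21° remain.

Request:
drive_tool(
  targets="-0.0078 -0.0175 0 0 0 -0.0075 1;-0.0078 -0.0175 0 0 0 -0.0075 1;-0.0078 -0.0175 0 0 0 -0.0075 1;-0.0078 -0.0175 0 0 0 -0.0075 1;-0.0078 -0.0175 0 0 0 -0.0075 1;-0.0078 -0.0175 0 0 0 -0.0075 1;0 0 0 0 0 0 1",
)

```text
t: 8.28
tcp_pos: [0.5823, 0.0062, 0.0337]
tcp_rot: [1.84, -2.539, 0.001]
wrist_force: [-0.1, -15.4, -0.1]
finger_gap: -0.0
```

```bash
python3 -c "
from h import *; look('c5.png')
s=env.sense();print(s['tcp_rot'])
p=eyes.camera('scene'); f=p['frame']
a=cv2.resize(f[130:330,230:430],None,fx=2.7,fy=2.7,interpolation=cv2.INTER_CUBIC); save('s5.png',a)
"
```

```text
tcp [0.5822 0.0061 0.0337] F [  0.88725416 -15.7970173   -1.08185746] t 8.3333
case [0.553 0.082 0.001] [354. 195.]
[ 1.83786000e+00 -2.54091811e+00  1.48132373e-03]
```

View pics/c5.png

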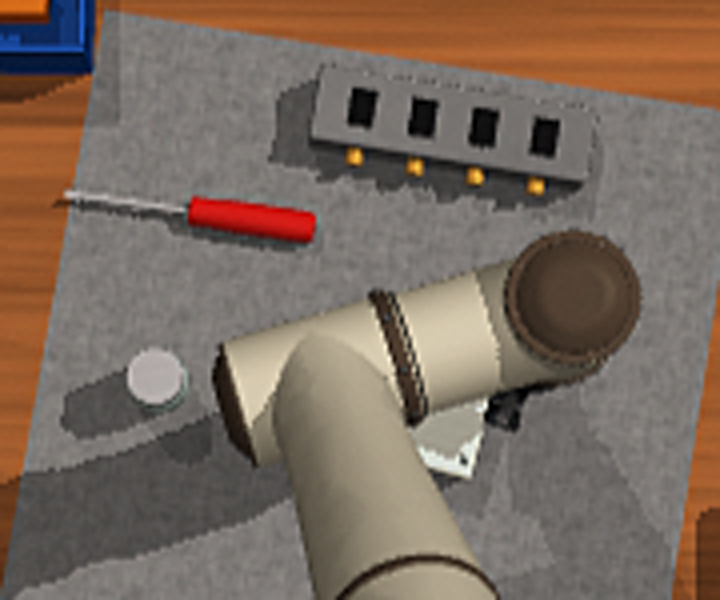

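Yaw is roughly -12° to -18° against a goal of about -9.5°. One more small increment, then I'll back off and lift to look.

Request:
drive_tool(
  targets="-0.0075 -0.018 0 0 0 -0.007 1;-0.0075 -0.018 0 0 0 -0.007 1;-0.0065 -0.016 0 0 0 -0.006 1;0 0 0 0 0 0 1;0.01 0 0 0 0 0 1;0.03 0 0 0 0 0 1;0.06 0 0 0 0 0 1;0.06 0 0 0 0 0 1;0 0 -0.08 0 0 0 1;0 0 -0.12 0 0 0 1;0 0 -0.12 0 0 0 1;0 0 -0.12 0 0 0 1;0.1 0 -0.12 0 0 0 1;0.12 0 0 0 0 0 1;0.12 0 0 0 0 0 1;0.12 0 0 0 0 0 1;0.12 0 0 0 0 0 1;0.12 0 0 0 0 0 1;0 0 0 0 0 0 1",
)

```text
t: 10.02
tcp_pos: [0.5511, -0.243, 0.1985]
tcp_rot: [-1.993, 2.428, -0.002]
wrist_force: [0.0, 1.0, -0.8]
finger_gap: -0.0003
```

```bash
python3 -c "from h import *; look('c6.png')"
```

```text
tcp [ 0.5516 -0.241   0.1983] F [ 0.213263    0.28471356 -0.62776424] t 10.0667
case [ 0.562  0.079 -0.002] [355. 192.]
```

View pics/c6.png

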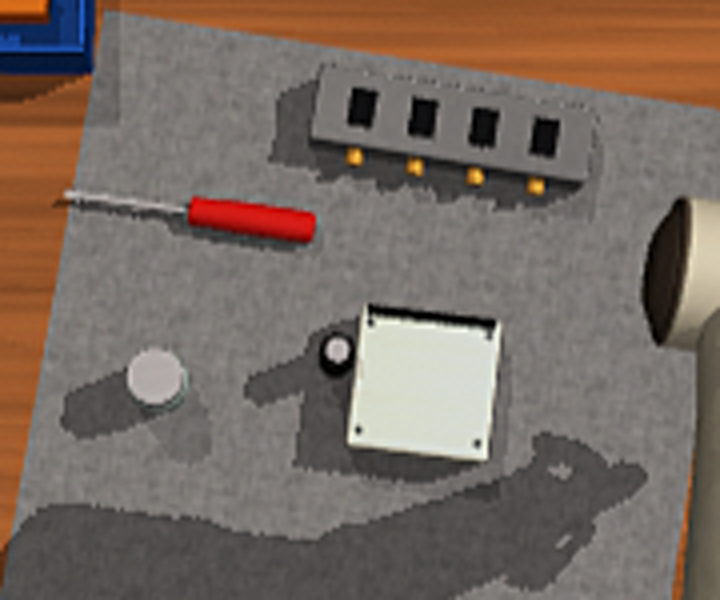

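The panel (top edge (365,305)–(500,322)) faces the plugs at a yaw of about -7.3°, against about -9.5° for the plug bank. The box touches the post, and the jar at (157,377) hasn't moved.

```bash
python3 -c "from h import *; print(env.sign_off())"
```

```text
the job is handed in; nothing more can be done
None
```

I pushed the box round against the post with the closed fingers, in one arc of about 90°, backed the arm clear and handed the job in at about t = 10 s. `sign_off()` gives no verdict, so these are my own last checks:

| Check | Result | Limit |
|---|---|---|
| Panel direction | about -7.3°, plug bank about -9.5°: roughly 2° off | 12° |
| Box centre to post axis | about 70 mm, box touching the post or nearly so | 130 mm |
| Box height | 2 mm or less from the bench level, lying flat in the picture | 6 mm |
| Jar | same pixels in every close-up while the box was being pushed | 25 mm shift |

- **Pushing against the post:** I could not measure the box-to-post force directly. The wrist read roughly 3–11 N while the part-turned box (-78° to -31°) lay against the post in the pictures.
- **Wrist force:** the highest reading was about 16 N.
- **Disagreement:** near the end the arm hid part of the box, and its two visible edges gave -12° and -19°. The clear picture after backing off settled it at -7.3°.

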